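# Find the rocking corner of the levelling plate and shim it

### The arm

A 6-joint arm with a two-finger parallel gripper is mounted at the origin on a cart in front of the work surface, level with it; the furniture and walls round the work are solid. World frame = base frame: x ahead of the robot, y to its left, z up, the work surface at z = 0. Lengths are in m, angles in rad, forces in N, time in s.
With the tool pointing down it reaches from about 0.275 to 0.75 m from the base axis. Payload 10.2 kg.
Tool frame: the origin (TCP) lies midway between the tips of the shut fingers; the grasp point (between the pads) lies 19 mm behind it; z points along the fingers, y is the line along which they close (so a half turn about z gives the same grasp; the last joint's range is limited). The gripper opens to 85 mm and grips with 20 to 120 N. Pads are 22 mm wide; open, the fingers measure 114 mm over their backs; the gripper's body (76 mm by 85 mm) begins 54 mm behind the grasp point. The pads swing forward as they close: fully open they stand 13 mm farther back than shut.
Start: joints at [1.099, 0.313, 1.498, -0, 1.331, -0.223], TCP at [0.129, 0.509, 0.231] pointing down, gripper open.
Joint ranges: [-2.94, 2.94], [-0.97, 2.17], [0.19, 2.56], [-1.23, 4.37], [0.02, 3.11], [-2.88, 2.88]. Speed limits (rad/s): [2.39, 2.39, 3.01, 3.14, 3.14, 3.14].

### API

Orientations are given as a unit quaternion [w, x, y, z].
In Python, from cell import env gives the robot as it stands.
- The arm moves only by the shell command python3 -m creep 'ROWS' [FORCE]. ROWS is JSON, one flat list of numbers, 7 for each row, row after row: the shift along the tool's x, y, z in mm, then the turn, a rotation vector about the tool's x, y, z in rad, then the opening, from 0 (shut) to 1 (fully open). A call has 1 to 10 rows; each row shifts and turns the commanded pose from where the row before left it, along the tool's axes as they then stand; what a row does not reach is not made up. A row lasts 1/10 s, in which the tool goes at most 50 mm and 8.59 degrees, less where a joint would pass 70% of its speed; a pose out of reach is approached as far as the arm can. A call is refused whole if a number of a shift passes 50 or a number of a turn 0.15, either way. A call with a gripper value outside its range is refused whole. The fingers move at their own pace and stop on an object; FORCE is the grip in N (left out, the last holds). Time passes only in rows, so rows that do not move let the fingers close. It gives the time, the measured TCP pose, the force, the opening and the grip force at its end, in the units of the state.
- env.observe(): the state, without advancing time (a new reading comes with each control period).
- env.grab_frame(name): name is "scene" or "top" or "wrist"; returns the picture (400x640x3 uint8, red, green, blue); there is no depth.
- env.camera_model(name): a dict with "fx", "fy", "cx", "cy" (pixels), "R" (3x3) and "t" (3): a world point X has camera coordinates R X + t; the wrist camera has in their place "tool_from_camera" (4x4, takes a point from camera to tool coordinates, whose origin is the TCP and whose axes are the flange's). Camera axes: x right, y down, z forward; pixel columns grow to the right and rows downward; lengths in m; the calibration is good to about 2 mm. A picture is of the moment at which its call begins: read the wrist's pose just before it. camera_model takes no time and is no camera call.
- env.hand_in(): hands the job in; it is judged then, once.
The state is a dict: "t": time; "joints": joint angles; "joint_vel": joint speeds; "joint_efforts": joint torques, N m; "tool_pos": TCP position; "ee_rot": TCP orientation; "force": force on the tool from outside, world axes, zero at the start; "wrist_torque": the same for the moment, N m; "width": opening from 0.0 (shut) to 1.0 (fully open); "grasp_force": force on a finger pad.
Only numpy, scipy, OpenCV 4.12 (cv2) and the standard library are available. Lean on these libraries where they do the work, as an engineer would, in place of code of your own. Each camera call takes 0.05 s, during which the arm holds its last target. There are 200 camera calls.

### The job

One corner of the aluminium levelling plate rocks: it gives when it is pressed, while the other three are firm. Press down on the plate's corners until you have found and pressed the one that gives, then press the shim tab at that corner fully flat and leave the other three tabs raised, so that the plate lies level. Only press with the fingers: do not grip or lift anything, and leave the vial, the bottle and the small box beside the plate where they are.

Things in the scene. Friction and masses are not known exactly. Their poses are not given: they have to be found in the camera images.
- bed: fixed dark steel bed, 216 mm (its x, away from the robot) by 136 mm (its y), lying on the bench, that carries the plate and the four shims; origin at the centre of its underside, z up. It stands anywhere within some 15 cm and is turned by up to 0.3 rad.
- microscope: fixed binocular microscope, 350 mm tall, standing at the left beyond the bed, its eyepieces leaning out towards the robot; nothing to do with it, but an arm that swings in from the left must pass on the robot's side of it
- plate: bare aluminium plate, 108 (x) x 120 (y) x 8 mm, 0.65 to 0.95 kg, lying loose and level on four hidden pins between fences that stop it from sliding; axes as the bed's, origin at the centre of its underside, 44 mm above the bench when level. Three corners are firm; one gives at about 1.5 N, sinks just over 4 mm in all by about 3 N and springs back (the opposite corner rises as much).
- corner_a (a point): the near left corner of the plate: centre of the 16 mm ring mark on the plate's top, right over the pin, 52 mm above the bench when level; press here, downward. It moves with the plate.
- corner_b (a point): the near right corner of the plate: centre of the 16 mm ring mark on the plate's top, right over the pin, 52 mm above the bench when level; press here, downward. It moves with the plate.
- corner_c (a point): the far left corner of the plate: centre of the 16 mm ring mark on the plate's top, right over the pin, 52 mm above the bench when level; press here, downward. It moves with the plate.
- corner_d (a point): the far right corner of the plate: centre of the 16 mm ring mark on the plate's top, right over the pin, 52 mm above the bench when level; press here, downward. It moves with the plate.
- tab_a (a point): where to press the shim tab of the near left corner: middle of the top face of the tab's ribbed 20 x 24 mm end. The tab is a 5 mm steel leaf that stands out from under the plate, towards the robot (the bed's -x), on an axle across the bed 18 mm above the bench; this point lies about 39 mm from the axle, about 95 mm from the bed's centre along its x and 48 mm along its y, 34 mm above the bench while raised and 20.5 mm when flat. It moves with the tab.
- tab_b (a point): where to press the shim tab of the near right corner: middle of the top face of the tab's ribbed 20 x 24 mm end. The tab is a 5 mm steel leaf that stands out from under the plate, towards the robot (the bed's -x), on an axle across the bed 18 mm above the bench; this point lies about 39 mm from the axle, about 95 mm from the bed's centre along its x and 48 mm along its y, 34 mm above the bench while raised and 20.5 mm when flat. It moves with the tab.
- tab_c (a point): where to press the shim tab of the far left corner: middle of the top face of the tab's ribbed 20 x 24 mm end. The tab is a 5 mm steel leaf that stands out from under the plate, away from the robot (the bed's +x), on an axle across the bed 18 mm above the bench; this point lies about 39 mm from the axle, about 95 mm from the bed's centre along its x and 48 mm along its y, 34 mm above the bench while raised and 20.5 mm when flat. It moves with the tab.
- tab_d (a point): where to press the shim tab of the far right corner: middle of the top face of the tab's ribbed 20 x 24 mm end. The tab is a 5 mm steel leaf that stands out from under the plate, away from the robot (the bed's +x), on an axle across the bed 18 mm above the bench; this point lies about 39 mm from the axle, about 95 mm from the bed's centre along its x and 48 mm along its y, 34 mm above the bench while raised and 20.5 mm when flat. It moves with the tab.
- shim_a (a joint): angle of the near left corner's shim tab: 0 raised (as all four start), 0.36 rad flat (level, at its stop). A stiff hinge: about 8 to 11 N down on the ribbed end turns it, and it stays where it is left. Pressing it flat lifts the pin under that corner by 4.7 mm: that takes up the play of the rocking corner, but would raise a firm corner and spoil the level.
- shim_b (a joint): angle of the near right corner's shim tab: 0 raised (as all four start), 0.36 rad flat (level, at its stop). A stiff hinge: about 8 to 11 N down on the ribbed end turns it, and it stays where it is left. Pressing it flat lifts the pin under that corner by 4.7 mm: that takes up the play of the rocking corner, but would raise a firm corner and spoil the level.
- shim_c (a joint): angle of the far left corner's shim tab: 0 raised (as all four start), 0.36 rad flat (level, at its stop). A stiff hinge: about 8 to 11 N down on the ribbed end turns it, and it stays where it is left. Pressing it flat lifts the pin under that corner by 4.7 mm: that takes up the play of the rocking corner, but would raise a firm corner and spoil the level.
- shim_d (a joint): angle of the far right corner's shim tab: 0 raised (as all four start), 0.36 rad flat (level, at its stop). A stiff hinge: about 8 to 11 N down on the ribbed end turns it, and it stays where it is left. Pressing it flat lifts the pin under that corner by 4.7 mm: that takes up the play of the rocking corner, but would raise a firm corner and spoil the level.
- vial_0: bystander: sample vial with blue cap, 24 mm wide, 50 mm tall, standing left of the bed; origin under its centre
- oil_bottle: bystander: small white bottle with red cap, 26 mm wide, 50 mm tall, standing right of the bed; origin under its centre
- cover_slips: bystander: small blue and white box, 31 x 31 x 14 mm, lying left of the bed; origin under its centre
Mind the look-alikes: they are no part of the job. Of the things shaped like the plate, the aluminium one is meant.

How it is judged:
By the outcome, as a careful person would: the job done as asked, in the order asked, and still so for the second after the job is handed in, with the robot touching nothing.
It also fails if it takes over 51 s, if anything falls off the work surface, if the arm or the gripper's body presses on something with over 40 N, if the wrist force passes 120 N, or if a joint passes its speed limit or range.

## Working session

There is one attempt and no reset: what is moved stays moved. The work goes in short steps, Python scripts to look and compute and a shell command to move; the robot and the scene stay as the last step left them, time stands still between calls to the robot, and variables do not carry over. Pictures are saved under pics/ and viewed, at most 10 in all, crops included, and the job is handed in when it is done.

```bash
ls; mkdir -p pics; python3 - <<'E'
from cell import env
import cv2
for n in("top","scene"):
    f=env.grab_frame(n); cv2.imwrite(f"pics/{n}0.png",f[:,:,::-1]); m=env.camera_model(n); print(n,m)
print(env.camera_model("wrist")); print(env.observe())
E
```

```text
pics
top {'fx': 389.310647954962, 'fy': 389.310647954962, 'cx': 314.09053441950795, 'cy': 193.67555808366689, 'R': array([[-0.0561192 , -0.99841262, -0.00478212],
       [-0.97597145,  0.05586661, -0.21061491],
       [ 0.21054775, -0.00715233, -0.97755741]]), 't': array([-0.08139123,  0.56494906,  0.95558196])}
scene {'fx': 376.8984747328104, 'fy': 376.8984747328104, 'cx': 312.5666993302538, 'cy': 197.28890129659536, 'R': array([[-0.80287892, -0.59585277, -0.01857211],
       [-0.39845748,  0.55955097, -0.72672853],
       [ 0.44341524, -0.57607482, -0.68667367]]), 't': array([0.3699511 , 0.32100189, 0.59299018])}
{'fx': 333.7379001323975, 'fy': 333.7379001323975, 'cx': 324.5770190461198, 'cy': 196.9349888418634, 'tool_from_camera': array([[-1.88250633e-04, -9.62093685e-01, -2.72719097e-01,
         6.81722708e-02],
       [ 9.99999720e-01,  1.64631657e-05, -7.48351291e-04,
         6.84395035e-04],
       [ 7.24473871e-04, -2.72719162e-01,  9.62093412e-01,
        -1.41763557e-01],
       [ 0.00000000e+00,  0.00000000e+00,  0.00000000e+00,
         1.00000000e+00]])}
{'t': 0.1, 'joints': array([ 1.09859680e+00,  3.13410427e-01,  1.49833489e+00,  7.66904813e-06,
        1.33105275e+00, -2.23371563e-01]), 'joint_vel': array([-0.00231543, -0.00181621, -0.00233567, -0.00138507,  0.00081987,
       -0.00083671]), 'joint_efforts': array([ 2.28457568e-03, -4.12895679e+01, -2.60143536e+01, -1.97989802e-04,
        3.11843425e-03,  4.15808904e-05]), 'tool_pos': array([0.12917794, 0.50862005, 0.23079381]), 'ee_rot': array([-2.08913545e-04,  1.24094148e-01,  9.92270265e-01, -5.65352271e-04]), 'force': array([ 0.43997732, -0.31607526,  0.71281913]), 'wrist_torque': array([-0.00717517, -0.02438047, -0.02232947]), 'grasp_force': 0.0, 'width': 1.000830212519296}
```

View pics/top0.png

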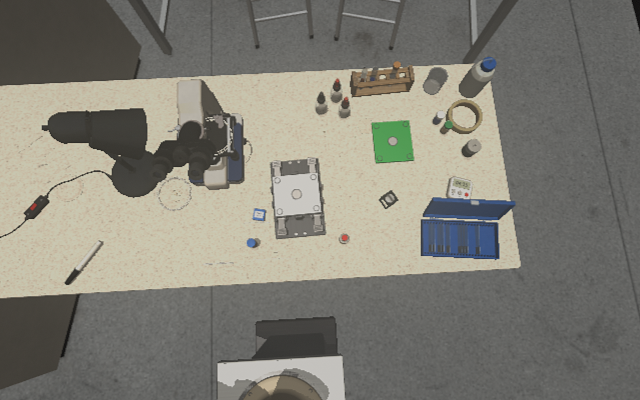

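View pics/scene0.png

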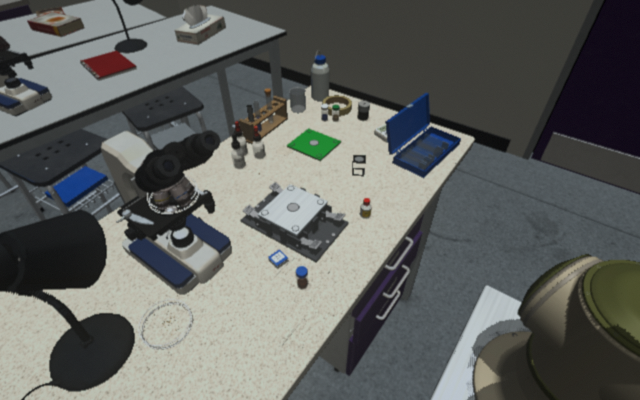

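The top view shows the bed at about (298,197) with the plate at about (297,195). Look-alike: the green plate at (393,141), which has the same shape but isn't aluminium. The vial is at (252,243), the slip box at (259,214), the bottle at (344,238) and the microscope at (210,140). I choose the bare metal plate at (297,195) and check it in a close crop.

```bash
cat > h.py <<'E'
import numpy as np, cv2
from scipy.spatial.transform import Rotation as Ro
from cell import env
def proj(m,X):
    c=m["R"]@np.array(X)+m["t"]; return np.array([m["fx"]*c[0]/c[2]+m["cx"],m["fy"]*c[1]/c[2]+m["cy"]])
def wristm(o):
    m=dict(env.camera_model("wrist")); T=np.eye(4); q=o["ee_rot"]
    T[:3,:3]=Ro.from_quat([q[1],q[2],q[3],q[0]]).as_matrix(); T[:3,3]=o["tool_pos"]
    W=T@m["tool_from_camera"]; m["R"]=W[:3,:3].T; m["t"]=-W[:3,:3].T@W[:3,3]; return m
def ray(m,uv,z):
    d=m["R"].T@np.array([(uv[0]-m["cx"])/m["fx"],(uv[1]-m["cy"])/m["fy"],1]); C=-m["R"].T@m["t"]
    return C+d*(z-C[2])/d[2]
def rotm(o):
    q=o["ee_rot"]; return Ro.from_quat([q[1],q[2],q[3],q[0]]).as_matrix()
E
python3 - <<'E'
from h import *
m=env.camera_model("top"); f=cv2.imread("pics/top0.png")
print("base",proj(m,[0,0,0]),"tcp",proj(m,[.129,.509,.231]))
x0,y0,x1,y1=235,145,365,255
c=f[y0:y1,x0:x1]
g=c.min(2).astype(int); sat=c.max(2).astype(int)-g
mask=((g>150)&(sat<14)).astype(np.uint8)*255
mask=cv2.morphologyEx(mask,cv2.MORPH_OPEN,np.ones((5,5)))
cs,_=cv2.findContours(mask,cv2.RETR_EXTERNAL,cv2.CHAIN_APPROX_NONE)
for k in sorted(cs,key=cv2.contourArea)[-3:]:
    p=k[:,0,:]+[x0,y0]; w=np.array([ray(m,u,.052)[:2] for u in p],np.float32)
    print(cv2.contourArea(k),p.mean(0),cv2.minAreaRect(w))
dk=((c.max(2)<95)).astype(np.uint8)*255
dk=cv2.morphologyEx(dk,cv2.MORPH_OPEN,np.ones((3,3)))
b=cv2.resize(c,None,fx=5,fy=5,interpolation=cv2.INTER_CUBIC)
cv2.imwrite("pics/crop1.png",b)
E
```

```text
base [280.93118918 423.83968196] tcp [  5.07196216 410.1351749 ]
1541.0 [295.74390244 194.89634146] ((0.5635046362876892, -0.06682587414979935), (0.10661907494068146, 0.11883825063705444), 1.6382180452346802)
```

View pics/crop1.png

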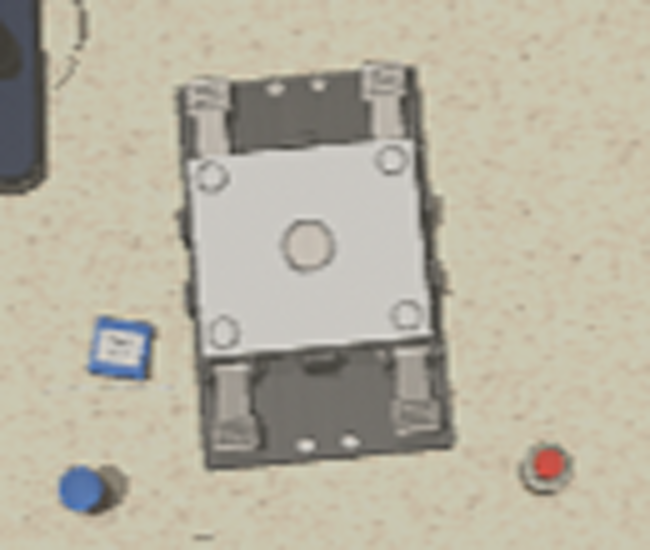

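The crop confirms a bare aluminium plate with four rings: a (224,332), b (406,315), c (211,176) and d (391,160) in crop pixels. The four tabs stand out at the near and far ends. The plate measures 106.6 x 118.8 mm against the given 108 x 120, so it matches.

```bash
python3 - <<'E'
from h import *
m=env.camera_model("top"); s=env.camera_model("scene")
px={'a':(224,332),'b':(406,315),'c':(211,176),'d':(391,160),'centre':(308,246)}
P={k:ray(m,np.array(v)/5+[234.6,144.6],.052)[:2] for k,v in px.items()}
for k in P: print(k,P[k].round(4))
print('yaw',np.arctan2(*(P['c']+P['d']-P['a']-P['b'])[::-1]),np.arctan2(*(P['a']+P['c']-P['b']-P['d'])[::-1])-np.pi/2)
print(np.linalg.norm(P['a']-P['b']),np.linalg.norm(P['c']-P['a']),np.mean([P[k] for k in 'abcd'],0))
tp={'a':(236,430),'b':(416,413),'c':(207,95),'d':(384,78)}
T={k:ray(m,np.array(v)/5+[234.6,144.6],.034)[:2] for k,v in tp.items()}
for k in T: print('tab',k,T[k].round(4))
for uv,z in(((215,188),.0),((185,140),.3),((185,150),.35),((243,180),.03)): print('mic',uv,ray(m,uv,z).round(3))
for k,uv in dict(a=(250,222)).items(): pass
print('tab_a etc. expected in scene:', {k:proj(s,[*P[k],.052]).round(0) for k in P})
o=env.observe(); print(rotm(o).round(3))
E
```

```text
a [ 0.5202 -0.0205]
b [ 0.5238 -0.1157]
c [ 0.6044 -0.0167]
d [ 0.6076 -0.1125]
centre [ 0.5635 -0.0663]
yaw 0.041270811503280457 0.03583839722961235
0.09527244882553977 0.08424377250660334 [ 0.56400292 -0.06634142]
tab a [ 0.4709 -0.0233]
tab b [ 0.4745 -0.1181]
tab c [ 0.6546 -0.0146]
tab d [ 0.6587 -0.1114]
mic (215, 188) [0.604 0.16  0.   ]
mic (185, 140) [0.635 0.145 0.3  ]
mic (185, 150) [0.595 0.128 0.35 ]
mic (243, 180) [0.615 0.077 0.03 ]
tab_a etc. expected in scene: {'a': array([295., 228.]), 'b': array([320., 202.]), 'c': array([265., 212.]), 'd': array([291., 188.]), 'centre': array([293., 207.])}
[[-0.969  0.246 -0.001]
 [ 0.246  0.969 -0.001]
 [ 0.    -0.001 -1.   ]]
```

```bash
python3 -m creep '[-16,-17,0,0,0,0,0, -32,-34,0,0,0,0,0, -32,-34,0,0,0,0,0, -32,-34,0,0,0,0,0, -32,-34,0,0,0,0,0, -32,-34,0,0,0,0,0, -32,-34,0,0,0,0,0, -32,-34,0,0,0,0,0, -32,-34,0,0,0,0,0, -32,-34,0,0,0,0,0]' 20
python3 -m creep '[-16,-17,0,0,0,0,0, 0,0,0,0,0,-0.1,0, 0,0,0,0,0,-0.1,0, 0,0,0,0,0,-0.087,0, 0,0,0,0,0,0,0]'
python3 - <<'E'
from h import *
o=env.observe(); print(rotm(o).round(3)); d=np.array([.520,-.0205,.09])-o["tool_pos"]; print("tool delta mm",(rotm(o).T@d*1000).round(1),o["width"],o["t"],o["joints"])
E
```

```text
t: 1.1
tool_pos: [0.3448, 0.1191, 0.2313]
ee_rot: [0.0, 0.124, 0.992, 0.0]
force: [1.6, 1.2, 0.4]
width: -0.0
grasp_force: 0.0
t: 1.6
tool_pos: [0.3556, 0.1005, 0.2311]
ee_rot: [-0.0, -0.019, 1.0, 0.0]
force: [-0.0, -0.5, 0.3]
width: -0.002
grasp_force: 0.0
[[-0.999 -0.039 -0.   ]
 [-0.039  0.999  0.   ]
 [ 0.     0.    -1.   ]]
tool delta mm [-159.7 -127.2  141. ] -0.001751359648407628 1.6 [-4.48595957e-02 -4.08416285e-02  1.90805755e+00  2.82975613e-05
  1.27486013e+00 -1.65440117e+00]
```

```bash
python3 -m creep '[-15,-18,0,0,0,0,0, -15,-22,0,0,0,0,0, -15,-22,0,0,0,0,0, -15,-22,0,0,0,0,0, -15,-22,0,0,0,0,0, -15,-21,0,0,0,0,0, -10,0,0,0,0,0,0, 0,0,0,0,0,0,0, 0,0,0,0,0,0,0]'
python3 - <<'E'
from h import *
o=env.observe(); f=env.grab_frame("wrist")[:,:,::-1].copy(); m=wristm(o)
P=dict(a=(.5202,-.0205),b=(.5238,-.1157),c=(.6044,-.0167),d=(.6076,-.1125))
for k in P:
    u=proj(m,[*P[k],.052]); print(k,u.round(1)); cv2.drawMarker(f,tuple(int(x) for x in u.round()),(0,0,255),0,8,1)
cv2.imwrite("pics/w1.png",f); print(o["tool_pos"],o["force"])
E
```

```text
t: 2.5
tool_pos: [0.4601, -0.0217, 0.2311]
ee_rot: [-0.0, -0.019, 1.0, 0.0]
force: [0.1, -0.0, -0.4]
width: 0.003
grasp_force: 0.0
a [323.3 231.9]
b [230.8 231.8]
c [323.9 303.5]
d [236.6 303.2]
[ 0.46005574 -0.02166204  0.23112068] [ 0.10539401 -0.02028558 -0.44779607]
```

View pics/w1.png

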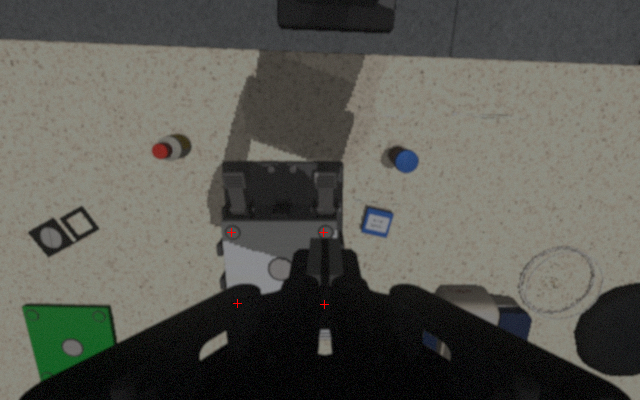

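The ring marks in the wrist view, a (325,232) and b (233,232), lie within about 2 px of the overlay. I go on to corner a.

```bash
python3 -m creep '[-15,0,20,0,0,0,0, -15,0,30,0,0,0,0, -16,0,30,0,0,0,0, -15,0,30,0,0,0,0, 0,0,30,0,0,0,0, 0,0,20,0,0,0,0, 0,0,10,0,0,0,0, 0,0,4,0,0,0,0, 0,0,2,0,0,0,0, 0,0,0,0,0,0,0]'
python3 -m creep '[0,0,1,0,0,0,0,0,0,1,0,0,0,0,0,0,0,0,0,0,0]'
python3 -m creep '[0,0,1,0,0,0,0,0,0,0,0,0,0,0]'
```

```text
t: 3.55
tool_pos: [0.5218, -0.0202, 0.0561]
ee_rot: [0.001, -0.019, 1.0, -0.0]
force: [-0.2, 0.4, 0.2]
width: 0.0
grasp_force: 0.0
t: 3.85
tool_pos: [0.5215, -0.0203, 0.0535]
ee_rot: [0.0, -0.019, 1.0, -0.0]
force: [-0.3, 0.6, 0.0]
width: 0.003
grasp_force: 0.0
t: 4.05
tool_pos: [0.5214, -0.0203, 0.0522]
ee_rot: [-0.0, -0.019, 1.0, 0.0]
force: [-0.3, -0.1, 0.6]
width: -0.001
grasp_force: 0.0
```

```bash
for i in 1 2 ; do python3 -m creep '[0,0,0.5,0,0,0,0,0,0,0.5,0,0,0,0,0,0,0,0,0,0,0]' | grep -E "pos|^force"; done
```

```text
tool_pos: [0.5215, -0.0202, 0.0514]
force: [0.3, 0.4, 1.7]
tool_pos: [0.5214, -0.0202, 0.0503]
force: [-1.3, 0.7, 3.1]
```

```bash
python3 -m creep '[0,0,0.5,0,0,0,0,0,0,0.5,0,0,0,0,0,0,0,0,0,0,0]' | grep -E "pos|^force";python3 -m creep '[0,0,0.5,0,0,0,0,0,0,0.5,0,0,0,0,0,0,0,0,0,0,0]' | grep -E "pos|^force"; python3 -m creep '[0,0,0.5,0,0,0,0,0,0,0.5,0,0,0,0,0,0,0,0,0,0,0]' | grep -E "pos|^force"
```

```text
tool_pos: [0.5214, -0.0202, 0.0492]
force: [-1.5, 0.3, 3.5]
tool_pos: [0.5214, -0.0203, 0.0483]
force: [-1.2, 1.1, 3.2]
tool_pos: [0.5215, -0.0203, 0.0475]
force: [-2.3, 1.4, 6.9]
```

Corner a gave: it sank about 4 mm at around 3 N, then stopped firm at 6.9 N. Next I lift off, move to tab a (53 mm nearer the robot) and press.

```bash
python3 -m creep '[0,0,-5,0,0,0,0, 0,0,-15,0,0,0,0, 0,0,-10,0,0,0,0, 15,0,0,0,0,0,0, 20,0,0,0,0,0,0, 17,0,0,0,0,0,0, 0,0,15,0,0,0,0, 0,0,15,0,0,0,0, 0,0,8,0,0,0,0, 0,0,0,0,0,0,0]'
python3 - <<'E'
from h import *
o=env.observe(); f=env.grab_frame("wrist")[:,:,::-1].copy(); m=wristm(o)
u=proj(m,o["tool_pos"]); print(u,o["tool_pos"])
cv2.imwrite("pics/w2.png",f); g=env.grab_frame("scene")[170:290,210:370,::-1]; cv2.imwrite("pics/s2.png",cv2.resize(g,None,fx=5,fy=5,interpolation=2))
E
```

```text
t: 6.55
tool_pos: [0.4691, -0.0222, 0.0387]
ee_rot: [-0.001, -0.019, 1.0, 0.0]
force: [-0.1, 0.7, 0.9]
width: -0.002
grasp_force: 0.0
[324.00007213 254.68632827] [ 0.46912475 -0.02218324  0.03865675]
```

View pics/w2.png

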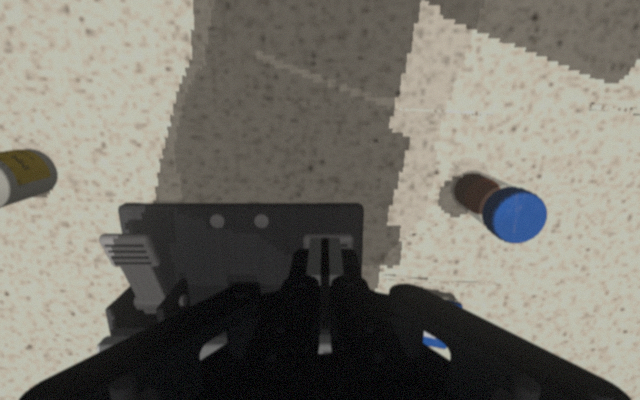

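View pics/s2.png

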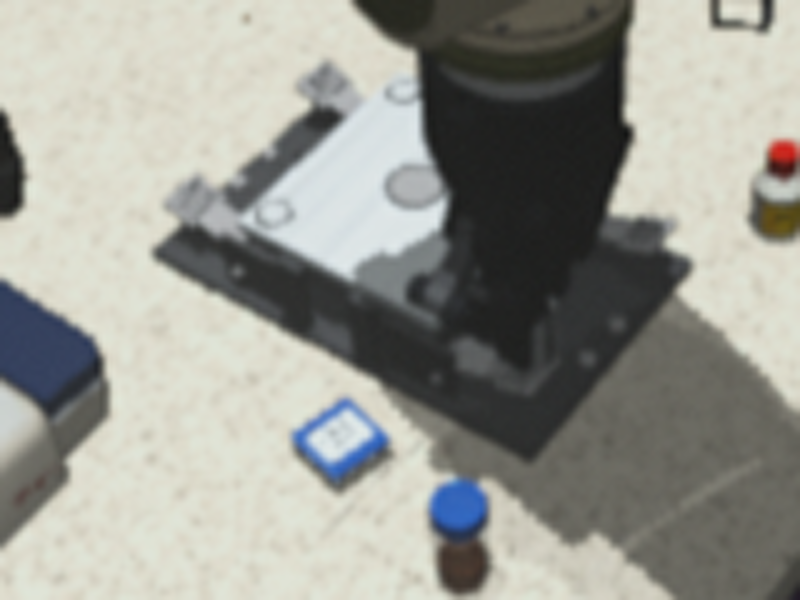

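The fingertips at (324,245) stand over tab a's ribbed end, centred across it, and the vial at (515,213) is well clear. I press down.

```bash
python3 -m creep '[0,0,2,0,0,0,0,0,0,2,0,0,0,0,0,0,2,0,0,0,0,0,0,2,0,0,0,0,0,0,0,0,0,0,0]' | grep -E "^t|pos|^force"; python3 -m creep '[0,0,2,0,0,0,0,0,0,2,0,0,0,0,0,0,2,0,0,0,0,0,0,2,0,0,0,0,0,0,0,0,0,0,0]' | grep -E "pos|^force";python3 -m creep '[0,0,1,0,0,0,0,0,0,1,0,0,0,0,0,0,0,0,0,0,0]' | grep -E "pos|^force"
```

```text
t: 7.15
tool_pos: [0.4696, -0.0223, 0.0318]
force: [-2.3, -0.8, 5.2]
tool_pos: [0.4691, -0.0223, 0.0235]
force: [-2.2, 0.4, 3.4]
tool_pos: [0.469, -0.0223, 0.0216]
force: [-4.6, -0.5, 6.1]
```

```bash
for i in 1; do python3 -m creep '[0,0,1,0,0,0,0,0,0,0,0,0,0,0]' | grep -E "pos|^force"; python3 -m creep '[0,0,1,0,0,0,0,0,0,0,0,0,0,0]' | grep -E "pos|^force"; python3 -m creep '[0,0,1,0,0,0,0,0,0,0,0,0,0,0]' | grep -E "pos|^force"; done
```

```text
tool_pos: [0.4689, -0.0223, 0.0206]
force: [-5.0, -0.7, 6.1]
tool_pos: [0.4689, -0.0223, 0.0202]
force: [-9.3, -0.6, 17.0]
tool_pos: [0.4689, -0.0223, 0.02]
force: [-13.1, -0.3, 28.7]
```

Force climbs steeply at z = 20 mm, so the tab is at its stop. I retreat and check.

```bash
python3 -m creep '[0,0,-4,0,0,0,0, 0,0,-15,0,0,0,0, 0,0,-25,0,0,0,0, 0,0,-35,0,0,0,0, 0,0,-35,0,0,0,0, 10,0,-30,0,0,0,0, 25,0,-15,0,0,0,0, 35,0,0,0,0,0,0, 20,0,0,0,0,0,0, 0,0,0,0,0,0,0]'
python3 - <<'E'
from h import *
o=env.observe(); f=env.grab_frame("wrist")[:,:,::-1]; 
a=cv2.resize(f[150:300,180:420],(560,350),interpolation=2); cv2.imwrite("pics/w3.png",a)
g=env.grab_frame("scene")[170:290,210:370,::-1]; cv2.imwrite("pics/s3.png",cv2.resize(g,None,fx=5,fy=5,interpolation=2))
E
```

```text
t: 9.55
tool_pos: [0.3781, -0.0255, 0.1776]
ee_rot: [0.0, -0.019, 1.0, -0.0]
force: [0.4, 0.1, 1.4]
width: -0.002
grasp_force: 0.0
```

View pics/s3.png

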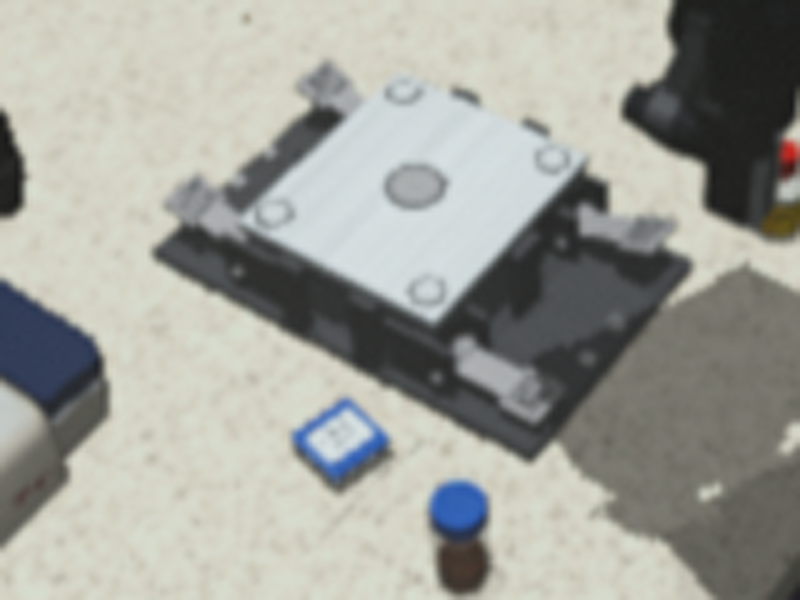

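View pics/w3.png

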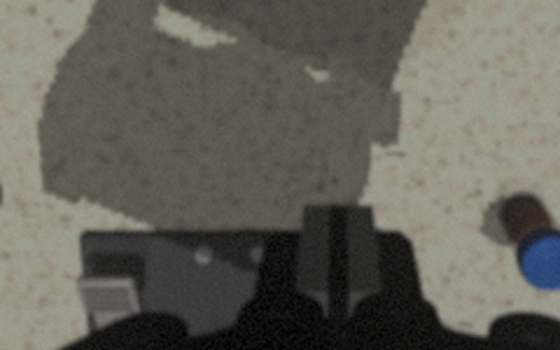

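The scene crop shows tab a lying flat at (525,395) and the other three still raised. The far rings are where they were, (274,213) and (403,91), so the plate is level. The vial and box haven't moved, and the robot touches nothing.

```bash
python3 -c "
from cell import env
print(env.hand_in())"
```

```text
the job is handed in; nothing more can be done
None
```

I found that the near left corner (a) was the one that gives and pressed its shim tab fully flat; the other three tabs are still raised, the plate looks level in the camera view, and the job is handed in (I didn't press the other three corners).

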